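# Find the secret catch of the jewelry chest

## Task

One of the five wooden slats in the flat top of the jewelry chest is a hidden catch lying almost flush with the others. Feel across the slats with the fingertips, press in the one that gives until the drawer springs open, and then let it go so it rises again. Do not touch the drawer, and do not pick up or shift anything else on the dresser.

Things in the scene. Friction and masses are not known exactly. Their poses are not given: they have to be found in the camera images.
- chest: Closed dark wooden jewelry chest, fixed to the dresser top: 200 mm deep (its x) x 300 mm wide (its y) x 100 mm high. Origin at the centre of its underside; x points to its back, z up; the drawer front is its -x side. Its flat top is a dark frame round a lighter panel of five look-alike slats.
- panel (a point): Centre of the chest's flat top, level with the frame; axes as the chest's. Five slats lie side by side, each 90 mm (x) by 41 mm (y), centres at x = 0 and y = -84, -42, 0, +42, +84 mm from here, 1 mm joints. Four are rigid, tops at z = 0. One, any of the five, is the hidden catch: its top lies 1.5 mm lower and it sinks when pressed.
- catch (a joint): How far the hidden catch slat is pressed straight down, in m: 0 at rest, 0.007 at its stop. It springs back up when let go; it yields at about 1.5 N and needs about 4 N to reach the stop. The drawer is let go at about 0.004. The reading does not tell which of the five slats it is.
- drawer (a joint): How far the chest's spring-loaded drawer stands out, in m: 0 shut and latched, 0.05 fully sprung out towards the chest's -x. It is held shut until the catch is pressed, then springs out to its stop by itself in about half a second and stays there. Its front board, without a handle, is 276 mm wide, 58 mm high, centred 41 mm above the dresser top.
- coaster: Round grey stone coaster, 96 mm across, 9 mm thick. Origin at the centre of its underside. Loose bystander, standing on the dresser top.
- travel_tin: Aluminium travel tin, 90 x 60 x 26 mm high. Origin at the centre of its underside. Loose bystander, standing on the dresser top.
- photo_block: Clear acrylic photo block showing a beach, 25 x 100 x 75 mm high. Origin at the centre of its underside. Loose bystander, standing on the dresser top.
- ring_dish: White ceramic ring dish, 84 mm across, 22 mm high. Origin at the centre of its underside. Loose bystander, standing on the dresser top.
- cream_jar: Blue cream jar, 56 mm across, 48 mm high. Origin at the centre of its underside. Loose bystander, standing on the dresser top.
- scent_bottle: Amber glass scent bottle with a brass cap, 42 mm across, 85 mm high. Origin at the centre of its underside. Loose bystander, standing on the dresser top.

How it is judged:
On the way, in this order (a step that is already met when the one before it is completed fails the run):
1. the fingers press the hidden catch slat in, at least 3.5 mm (value of joint catch above 0.0035 m and contact force between the fingers and catch above 0.5 N).
2. the drawer springs out, more than 40 mm (value of joint drawer above 0.04 m), for 0.2 s.
At the end, for the whole second after the job is handed in: The drawer stands out more than 40 mm and is at rest, the catch slat has risen to within 1.5 mm of its rest height, and every bystander is within 15 mm of where it stood (value of joint drawer above 0.04 m and velocity of joint drawer below 0.01 m/s and value of joint catch below 0.0015 m and distance of each of coaster, travel_tin, photo_block, ring_dish, cream_jar, scent_bottle from where it was at the start of the episode below 0.015 m); the robot touches nothing.
It fails at once if the fingers or the arm push, pull or pry at the drawer (contact force between any of the fingers, the arm and drawer above 1 N).
It fails at once if a bystander is lifted, carried or pushed more than 15 mm from its place (distance of any of coaster, travel_tin, photo_block, ring_dish, cream_jar, scent_bottle from where it was at the start of the episode above 0.015 m).
It also fails if it takes over 42 s, if anything falls off the work surface, if the arm or the gripper's body presses on something with over 40 N, if the wrist force passes 120 N, or if a joint passes its speed limit or range.

## Robot

A 7-joint arm with a two-finger parallel gripper is mounted at the origin on the work surface. World frame = base frame: x ahead of the robot, y to its left, z up, the work surface at z = 0. Lengths are in m, angles in rad, forces in N, time in s.
With the tool pointing down it reaches from about 0.425 to 0.95 m from the base axis. Payload 4.7 kg.
Tool frame: the origin (TCP) lies midway between the tips of the shut fingers; the grasp point (between the pads) lies 19 mm behind it; x points along the fingers, z is the direction in which the jaws open and shut, and the axes are right-handed (so a half turn about x gives the same grasp; the last joint's range is limited). The gripper opens to 85 mm and grips with 20 to 120 N. Pads are 22 mm wide; open, the fingers measure 114 mm over their backs; the gripper's body (76 mm by 85 mm) begins 54 mm behind the grasp point. The pads swing forward as they close: fully open they stand 13 mm farther back than shut.
Start: joints at [-1.276, 0.469, -0.049, 1.532, 0.024, 1.141, -0.082], TCP at [0.215, 0.64, 0.231] pointing down, gripper open.
Joint ranges: [-2.59, 2.59], [-0.33, 1.99], [-1.39, 1.29], [0.1, 2.45], [-1.04, 4.18], [0.21, 1.99], [-2.66, 2.66]. Speed limits (rad/s): [2.57, 2.57, 3.14, 3.14, 3.14, 3.14, 3.14].

## Interface

Orientations are given as [roll, pitch, yaw] about the fixed x, y, z axes, in that order (R = Rz(yaw) Ry(pitch) Rx(roll)).
In Python, from workcell import sense, grab_frame, sign_off gives the robot as it stands.
- The arm moves only by the tool apply_moves, never from a script. Its argument "deltas" is a list of rows, each a list of 4 numbers: the shift along the tool's x, y, z in m, then the turn about the tool's x in degrees. A call has 1 to 5 rows; each row shifts and turns the commanded pose from where the row before left it, along the tool's axes as they then stand; what a row does not reach is not made up. A row lasts 1/12 s, in which the tool goes at most 41.7 mm and 7.16 degrees, less where a joint would pass 70% of its speed; a pose out of reach is approached as far as the arm can. A call with a gripper value outside its range is refused whole. "gripper" is the closure, from 0 (fully open) to 1 (shut), set as the call begins (left out, the last holds). The fingers move at their own pace and stop on an object; "grip_force" is the grip in N (left out, the last holds). Time passes only in rows, so rows that do not move let the fingers close. It gives the time, the measured TCP pose, the force and the opening at its end, in the units of the state.
- sense(): the state, without advancing time (a new reading comes with each control period).
- grab_frame(name): name is "side" or "top" or "wrist"; returns a dict with "image" (480x640x3 uint8, blue, green, red), "intrinsics" (3x3 intrinsics, pixels), "rvec" (rotation vector, rad) and "tvec" (3), from world to camera coordinates, as OpenCV has them. Camera axes: x right, y down, z forward; pixel columns grow to the right and rows downward; lengths in m; the calibration is good to about 2 mm. A picture is of the moment at which its call begins. There is no depth.
- sign_off(): hands the job in, once; it reports no verdict.
The state is a dict: "t": time; "q": joint angles; "dq": joint speeds; "effort": joint torques, N m; "tcp_pos": TCP position; "tool_rot": TCP orientation; "wrist_force": force on the tool from outside, world axes, zero at the start; "torque": the same for the moment, N m; "gripper_width": finger opening in m.
Only numpy, scipy, OpenCV 4.12 (cv2) and the standard library are available. Lean on these libraries where they do the work, as an engineer would, in place of code of your own. Each camera call takes 0.05 s, during which the arm holds its last target. There are 200 camera calls.

## Working session

There is one attempt and no reset: what is moved stays moved. The work goes in short steps, Python scripts to look and compute and a tool call to move; the robot and the scene stay as the last step left them, time stands still between calls to the robot, and variables do not carry over. Pictures are saved under pics/ and viewed, on a budget of 10 in all, crops included, one or two more only if the job needs it, and the job is handed in when it is done.

Besides the shell and the picture viewer there is one more tool, called by a JSON object that holds its "api" and its "payload". apply_moves: Moves the arm, as the interface text tells. Its arguments: {"type":"object","properties":{"deltas":{"type":"array"},"gripper":{"type":"number"},"grip_force":{"type":"number"}},"required":["deltas"]}

```bash
mkdir -p pics; python3 - <<'E'
from workcell import sense, grab_frame
import cv2,pickle
s=sense();print(s)
for n in("top","side"):
    f=grab_frame(n);pickle.dump(f,open(n+".pkl","wb"));cv2.imwrite(f"pics/{n}0.png",f["image"])
    print(n,f["intrinsics"].tolist(),f["rvec"],f["tvec"])
E
```

```text
{'t': 0.0, 'q': array([-1.27587938,  0.46943518, -0.04855253,  1.53367955,  0.02409873,
        1.14097963, -0.08230733]), 'dq': array([-0.0012131 ,  0.00040972, -0.00045619,  0.00018079,  0.00065865,
        0.00118606, -0.00022937]), 'effort': array([ 4.14504702e-04, -5.10308361e+01, -4.67158773e-02, -2.37713349e+01,
        1.06472793e-02,  7.55245012e-03,  9.12502969e-06]), 'tcp_pos': array([0.21460788, 0.63937291, 0.23027159]), 'tool_rot': array([-3.09599771,  1.56887997, -1.84903273]), 'wrist_force': array([-0.2032778 ,  0.46167268, -0.3706844 ]), 'torque': array([0.01128573, 0.06264328, 0.01366125]), 'gripper_width': 0.08542116276868035}
top [[485.0650649257936, 0.0, 322.20019331500356], [0.0, 485.0650649257936, 228.76759841319156], [0.0, 0.0, 1.0]] [ 2.14570073 -2.15446674  0.16610478] [0.04213117 0.59737524 1.0743678 ]
side [[518.56979005455, 0.0, 319.76658029304264], [0.0, 518.56979005455, 238.96156475181866], [0.0, 0.0, 1.0]] [ 2.13462242 -0.21780334  0.14781366] [-0.58960444  0.16173678  0.83537248]
```

View pics/top0.png

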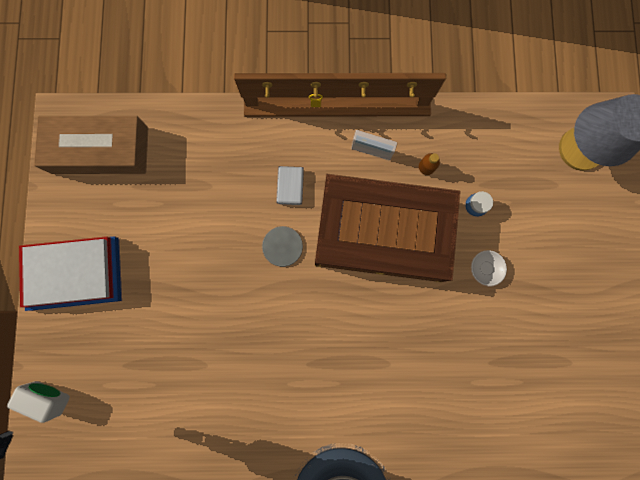

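View pics/side0.png

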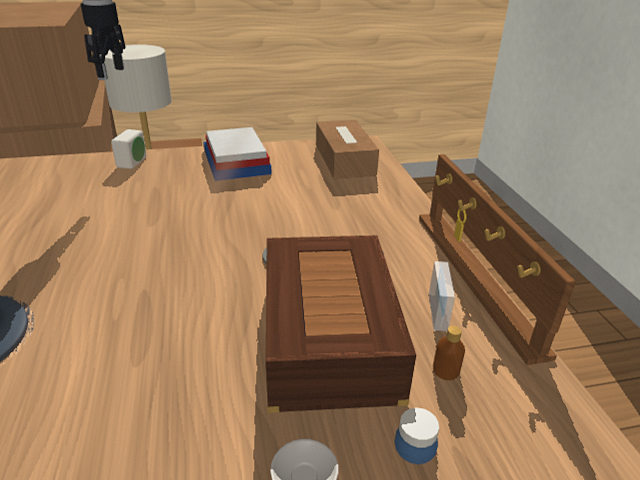

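```bash
cat >h.py <<'E'
import numpy as np,cv2,pickle
from scipy.spatial.transform import Rotation as R
def ray(f,px,z):
    px=np.array(px,float).reshape(-1,1,2)
    n=cv2.undistortPoints(px,f["intrinsics"],None).reshape(-1,2)
    M=cv2.Rodrigues(np.array(f["rvec"],float))[0];c=-M.T@np.ravel(f["tvec"])
    d=np.c_[n,np.ones(len(n))]@M
    return c+d*((z-c[2])/d[:,2])[:,None]
def panel(f,roi):
    x0,y0,x1,y1=roi;im=f["image"][y0:y1,x0:x1].astype(int)
    m=(im[...,2]>105).astype(np.uint8)
    m=cv2.morphologyEx(m,cv2.MORPH_CLOSE,np.ones((5,5)))
    m=cv2.morphologyEx(m,cv2.MORPH_OPEN,np.ones((5,5)))
    c=max(cv2.findContours(m,0,2)[0],key=cv2.contourArea)
    return cv2.contourArea(c),c.reshape(-1,2)+[x0,y0]
def proj(f,P):return cv2.projectPoints(np.array(P,float).reshape(-1,1,3),f["rvec"],f["tvec"],f["intrinsics"],None)[0].reshape(-1,2)
E
python3 - <<'E'
from h import *
for n,roi in(("top",(332,194,446,260)),("side",(290,246,376,342))):
    f=pickle.load(open(n+".pkl","rb"));a,c=panel(f,roi);print(n,a)
    for z in(.09,.1,.11):
        w=ray(f,c,z)[:,:2].astype(np.float32);r=cv2.minAreaRect(w);print(z,r)
E
```

```text
top 3653.5
0.09 ((0.5968267917633057, -0.10550518333911896), (0.21010369062423706, 0.0897056981921196), 82.51170349121094)
0.1 ((0.595305860042572, -0.10403718054294586), (0.20811998844146729, 0.08885877579450607), 82.51173400878906)
0.11 ((0.5937849879264832, -0.10256918519735336), (0.20613624155521393, 0.08801181614398956), 82.51171875)
side 4738.0
0.09 ((0.6004480719566345, -0.09554564952850342), (0.2112416923046112, 0.0967235192656517), 82.41159057617188)
0.1 ((0.597161591053009, -0.10786920040845871), (0.2070998251438141, 0.0948270708322525), 82.41159057617188)
0.11 ((0.5938751697540283, -0.12019271403551102), (0.20295798778533936, 0.09293055534362793), 82.41160583496094)
```

```bash
cat >>h.py <<'E'
C=np.array([0.596,-0.1055,0.1]);YAW=np.radians(-7.5)
cx=np.array([np.cos(YAW),np.sin(YAW),0]);cy=np.array([-cx[1],cx[0],0])
def plan(s,target):
    M=R.from_euler("xyz",s["tool_rot"]).as_matrix()
    print(M.round(3).tolist());print("tool delta mm",(M.T@(np.array(target)-s["tcp_pos"])*1000).round(1))
    z=M[:,2];best=[np.degrees(np.arctan2(np.dot(np.cross(z,e),M[:,0]),z@e)) for e in(cx,-cx)];print("turn",best)
E
python3 - <<'E'
from h import *
from workcell import sense
s=sense();plan(s,C+[0,0,.13]);
E
```

```text
[[-0.001, -0.948, 0.318], [-0.002, 0.318, 0.948], [-1.0, -0.0, -0.002]]
tool delta mm [   1.5 -598.6 -584.9]
turn [np.float64(78.95152036191848), np.float64(-101.04847963808152)]
```

{"api": "apply_moves", "payload": {"deltas": [[0, -15, -15, 0], [0, 0, 0, 0]], "gripper": 1.5}}

```text
out of range
```

That call was malformed: I wrote millimetres and a bad gripper value. It was refused whole, so nothing moved. I'll redo it in metres.

{"api": "apply_moves", "payload": {"deltas": [[0, -0.025, -0.0244, 0], [0, -0.025, -0.0244, 0], [0, -0.025, -0.0244, 0], [0, -0.025, -0.0244, 0], [0, -0.025, -0.0244, 0]], "gripper": 1, "grip_force": 20}}

```text
t: 0.52
tcp_pos: [0.2948, 0.4827, 0.2308]
tool_rot: [2.993, 1.57, -2.043]
wrist_force: [0.4, 0.3, 0.4]
gripper_width: 0.0254
```

{"api": "apply_moves", "payload": {"deltas": [[0, -0.025, -0.0244, 0], [0, -0.025, -0.0244, 0], [0, -0.025, -0.0244, 0], [0, -0.025, -0.0244, 0], [0, -0.025, -0.0244, 0]]}}

```text
t: 0.93
tcp_pos: [0.3744, 0.3272, 0.2311]
tool_rot: [2.408, 1.57, -2.628]
wrist_force: [0.5, 0.2, 0.5]
gripper_width: -0.0002
```

{"api": "apply_moves", "payload": {"deltas": [[0, -0.025, -0.0244, 0], [0, -0.025, -0.0244, 0], [0, -0.025, -0.0244, 0], [0, -0.025, -0.0244, 0], [0, -0.025, -0.0244, 0]]}}

```text
t: 1.35
tcp_pos: [0.454, 0.1719, 0.2312]
tool_rot: [1.738, 1.57, 2.985]
wrist_force: [1.7, 1.2, -0.6]
gripper_width: 0.0001
```

{"api": "apply_moves", "payload": {"deltas": [[0, -0.025, -0.0244, 0], [0, -0.025, -0.0244, 0], [0, -0.025, -0.0244, 0], [0, -0.025, -0.0244, 0], [0, -0.025, -0.0244, 0]]}}

```text
t: 1.77
tcp_pos: [0.5337, 0.0166, 0.2311]
tool_rot: [1.577, 1.57, 2.824]
wrist_force: [-0.3, 0.4, 0.3]
gripper_width: -0.0001
```

{"api": "apply_moves", "payload": {"deltas": [[0, -0.025, -0.0244, 7], [0, 0, 0, 7], [0, 0, 0, 7], [0, 0, 0, 7], [0, 0, 0, 7]]}}

```text
t: 2.18
tcp_pos: [0.5491, -0.0132, 0.2308]
tool_rot: [2.554, 1.57, -3.099]
wrist_force: [-0.9, 0.7, -0.3]
gripper_width: -0.0004
```

{"api": "apply_moves", "payload": {"deltas": [[0, 0, 0, 7], [0, 0, 0, 7], [0, 0, 0, 7], [0, 0, 0, 7], [0, 0, 0, 7]]}}

```text
t: 2.6
tcp_pos: [0.5491, -0.0127, 0.2309]
tool_rot: [3.04, 1.57, 3.06]
wrist_force: [0.0, -0.1, -0.1]
gripper_width: 0.0
```

```bash
python3 - <<'E'
from h import *
from workcell import sense,grab_frame
s=sense();print(s["t"],s["tcp_pos"],s["q"],s["wrist_force"],s["gripper_width"]);plan(s,C+[0,0,.13])
f=grab_frame("wrist");pickle.dump(f,open("w1.pkl","wb"));cv2.imwrite("pics/w1.png",f["image"])
E
```

```text
2.6 [ 0.54906025 -0.01274808  0.23088151] [-0.49794247  0.28486703  0.54977802  1.85991213 -0.17071705  1.04427237
  0.13960158] [ 0.0318269  -0.05834202 -0.14787757] 2.3337678228744746e-05
[[-0.001, -0.019, 1.0], [0.0, 1.0, 0.019], [-1.0, 0.0, -0.001]]
tool delta mm [  0.8 -93.6  45.1]
turn [np.float64(8.609821444504894), np.float64(-171.3901785554951)]
```

View pics/w1.png

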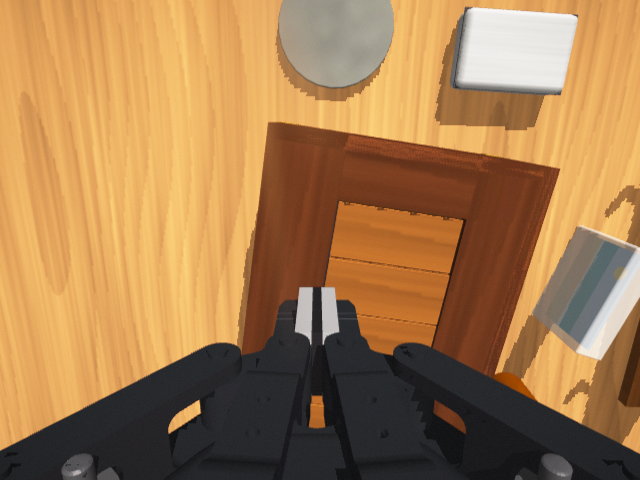

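The wrist view shows the +y end of the panel at pixels (339,201)–(466,219). The end slat's outer edge has a dark line that could be a recess. I'll check the position from these corners, square up the tool and probe.

{"api": "apply_moves", "payload": {"deltas": [[0, 0, 0, 7], [0, 0, 0, 1.6], [0, 0, 0, 0]]}}

```text
t: 2.9
tcp_pos: [0.5492, -0.0127, 0.2309]
tool_rot: [-2.889, 1.57, -3.012]
wrist_force: [0.4, 0.4, -0.2]
gripper_width: 0.0001
```

```bash
python3 - <<'E'
from h import *
from workcell import sense
f=pickle.load(open("w1.pkl","rb"))
w=ray(f,[[339,201],[466,219]],.1);print([[(p-C)@cx,(p-C)@cy] for p in w])
s=sense();print(s["t"],s["tcp_pos"])
for y in(.084,-.084): plan(s,C+y*cy+[0,0,.01])
E
```

```text
[[np.float64(-0.046601728318226204), np.float64(0.10641551522872794)], [np.float64(0.04369780885138347), np.float64(0.10711003885561403)]]
2.9 [ 0.54916336 -0.0126871   0.23093985]
[[-0.001, 0.122, 0.992], [-0.0, 0.992, -0.122], [-1.0, -0.0, -0.001]]
tool delta mm [120.9  -2.4  58.6]
turn [np.float64(0.4659015276385339), np.float64(-179.53409847236148)]
[[-0.001, 0.122, 0.992], [-0.0, 0.992, -0.122], [-1.0, -0.0, -0.001]]
tool delta mm [ 120.9 -170.4   57.3]
turn [np.float64(0.4659015276385339), np.float64(-179.53409847236148)]
```

{"api": "apply_moves", "payload": {"deltas": [[0, -0.001, 0.029, 0], [0, -0.001, 0.029, 0.4], [0.035, 0, 0, 0], [0.035, 0, 0, 0], [0.035, 0, 0, 0]]}}

```text
t: 3.32
tcp_pos: [0.6073, -0.0221, 0.1251]
tool_rot: [0.293, 1.569, 0.164]
wrist_force: [-0.1, 0.9, 0.1]
gripper_width: -0.0003
```

{"api": "apply_moves", "payload": {"deltas": [[0.01, 0, 0, 0], [0.006, 0, 0, 0], [0, 0, 0, 0], [0, 0, 0, 0]]}}

```text
t: 3.65
tcp_pos: [0.608, -0.0223, 0.1119]
tool_rot: [0.171, 1.568, 0.039]
wrist_force: [-0.2, 0.5, -0.1]
gripper_width: -0.0
```

{"api": "apply_moves", "payload": {"deltas": [[0.003, 0, 0, 0], [0.003, 0, 0, 0], [0, 0, 0, 0]]}}

```text
t: 3.9
tcp_pos: [0.607, -0.0219, 0.1049]
tool_rot: [0.477, 1.57, 0.346]
wrist_force: [0.4, 0.1, -0.2]
gripper_width: 0.0002
```

{"api": "apply_moves", "payload": {"deltas": [[0.002, 0, 0, 0], [0.002, 0, 0, 0], [0, 0, 0, 0], [0, 0, 0, 0]]}}

```text
t: 4.23
tcp_pos: [0.6066, -0.022, 0.1001]
tool_rot: [3.051, 1.57, 2.919]
wrist_force: [0.8, -0.5, -0.5]
gripper_width: 0.0001
```

{"api": "apply_moves", "payload": {"deltas": [[0.001, 0, 0, 0], [0.001, 0, 0, 0], [0, 0, 0, 0], [0, 0, 0, 0]]}}

```text
t: 4.57
tcp_pos: [0.6069, -0.0221, 0.0984]
tool_rot: [0.261, 1.571, 0.129]
wrist_force: [0.9, 0.0, 1.1]
gripper_width: -0.0003
```

{"api": "apply_moves", "payload": {"deltas": [[0.001, 0, 0, 0], [0.001, 0, 0, 0], [0, 0, 0, 0], [0, 0, 0, 0]]}}

```text
t: 4.9
tcp_pos: [0.6069, -0.0221, 0.0965]
tool_rot: [0.376, 1.57, 0.244]
wrist_force: [-0.5, -0.6, 4.0]
gripper_width: 0.0004
```

{"api": "apply_moves", "payload": {"deltas": [[0.001, 0, 0, 0], [0, 0, 0, 0], [0, 0, 0, 0]]}}

```text
t: 5.15
tcp_pos: [0.6069, -0.0221, 0.0952]
tool_rot: [-0.103, 1.57, -0.235]
wrist_force: [-0.0, 0.1, 3.3]
gripper_width: 0.0003
```

{"api": "apply_moves", "payload": {"deltas": [[0.001, 0, 0, 0], [0.001, 0, 0, 0], [0, 0, 0, 0]]}}

```text
t: 5.4
tcp_pos: [0.6069, -0.0221, 0.0931]
tool_rot: [-0.127, 1.571, -0.259]
wrist_force: [0.5, -0.3, 3.0]
gripper_width: -0.0002
```

```bash
python3 - <<'E'
from h import *
from workcell import sense,grab_frame
f=grab_frame("top");cv2.imwrite("pics/t2.png",cv2.resize(f["image"][150:320,250:520],None,fx=2.5,fy=2.5))
E
```

```text
(no output)
```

View pics/t2.png

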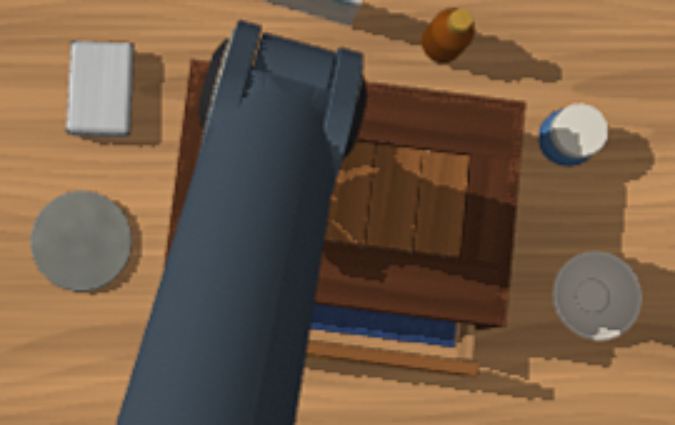

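The drawer is springing out: its blue lining and front board show at crop pixels (310–480, 310–370). The +84 slat is the catch. I'll hold briefly to be sure, then lift straight up.

{"api": "apply_moves", "payload": {"deltas": [[0, 0, 0, 0], [0, 0, 0, 0], [0, 0, 0, 0], [0, 0, 0, 0], [0, 0, 0, 0]]}}

```text
t: 5.87
tcp_pos: [0.6068, -0.0221, 0.0933]
tool_rot: [0.236, 1.57, 0.104]
wrist_force: [0.7, 0.3, 3.8]
gripper_width: -0.0003
```

{"api": "apply_moves", "payload": {"deltas": [[-0.003, 0, 0, 0], [-0.006, 0, 0, 0], [-0.02, 0, 0, 0], [-0.035, 0, 0, 0], [-0.035, 0, 0, 0]]}}

```text
t: 6.28
tcp_pos: [0.6049, -0.0219, 0.1921]
tool_rot: [-2.933, 1.566, -3.065]
wrist_force: [0.6, 0.2, 0.7]
gripper_width: 0.0002
```

{"api": "apply_moves", "payload": {"deltas": [[-0.03, 0, 0, 0], [0, 0.03, 0, 0], [0, 0, 0, 0], [0, 0, 0, 0], [0, 0, 0, 0]]}}

```text
t: 6.7
tcp_pos: [0.6097, 0.0076, 0.2216]
tool_rot: [-2.848, 1.569, -2.979]
wrist_force: [-0.8, 0.8, -0.5]
gripper_width: -0.0002
```

```bash
python3 - <<'E'
from h import *
from workcell import sense,grab_frame
s=sense();print(s["t"],s["tcp_pos"],s["wrist_force"],abs(s["dq"]).max())
f=grab_frame("side");f0=pickle.load(open("side.pkl","rb"))
cv2.imwrite("pics/s3.png",f["image"])
E
```

```text
6.7 [0.6097136  0.00760747 0.2216219 ] [-0.77056212  0.81851725 -0.46373302] 0.017432315289970232
```

View pics/s3.png

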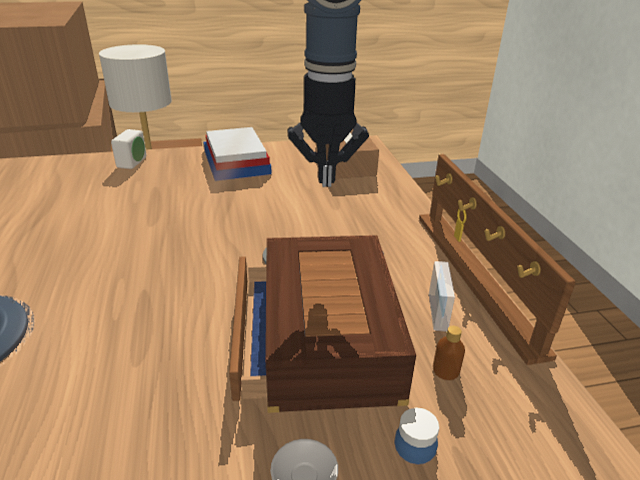

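The drawer front stands out at pixels (232–247, 258–397), the slats look level again, the bystanders haven't moved and the arm is clear. I'll measure the opening, then hand in.

```bash
python3 - <<'E'
from h import *
from workcell import sign_off
f=pickle.load(open("side.pkl","rb"))
print("front face x from chest centre (shut about -0.1):",[((p-C)@cx).round(4) for p in np.r_[ray(f,[[239,258]],.07),ray(f,[[232,392]],.012)]])
print(sign_off())
E
```

```text
front face x from chest centre (shut about -0.1): [np.float64(-0.1497), np.float64(-0.1516)]
the job is handed in; nothing more can be done
None
```

The drawer is open and the job is handed in at about 6.7 s. The catch is the slat at y = +84 mm, the first one I probed, so the other four were never touched.

- **Pressing:** the slat kept sinking from about z = 0.098 to 0.093 m at a steady 3–4 N, while a rigid slat would have stopped the fingers. The drawer then sprang open. I held for 0.4 s and lifted straight up.
- **Drawer:** measured in the side picture, its front stands about 50 mm out from the chest.
- **Catch:** the slats look level in that picture. I had no direct reading of the catch joint to confirm how far it rose.
- **Bystanders:** they look unmoved by eye, though I did not measure them. Only the fingers touched anything, and only that slat. The arm ended still and about 0.12 m above the chest.
- **One refused call:** my first move call had a bad gripper value and shifts in millimetres instead of metres. It was refused whole, so nothing moved.

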